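# Batch degreased steel dowels into the check scale

### The arm

A 7-joint arm with a two-finger parallel gripper is mounted at the origin on a cart in front of the work surface, level with it; the furniture and walls round the work are solid. World frame = base frame: x ahead of the robot, y to its left, z up, the work surface at z = 0. Lengths are in m, angles in rad, forces in N, time in s.
With the tool pointing down it reaches from about 0.425 to 0.95 m from the base axis. Payload 4.7 kg.
Tool frame: the origin (TCP) lies between the finger pads; the fingertips stand 25 mm ahead of it and the grasp point (between the pads) lies 6 mm ahead of it; x points along the fingers, z is the direction in which the jaws open and shut, and the axes are right-handed (so a half turn about x gives the same grasp; the last joint's range is limited). The gripper opens to 85 mm and grips with 20 to 120 N. Pads are 22 mm wide; open, the fingers measure 114 mm over their backs; the gripper's body (76 mm by 85 mm) begins 54 mm behind the grasp point. The pads swing forward as they close: fully open they stand 13 mm farther back than shut.
Start: joints at [1.089, 0.469, -0.049, 1.532, 0.024, 1.141, -0.082], TCP at [0.295, -0.607, 0.256] pointing down, gripper open.
Joint ranges: [-2.59, 2.59], [-0.33, 1.99], [-1.39, 1.29], [0.1, 2.45], [-1.04, 4.18], [0.21, 1.99], [-2.66, 2.66]. Speed limits (rad/s): [2.57, 2.57, 3.14, 3.14, 3.14, 3.14, 3.14].

### API

Orientations are given as a 3x3 rotation matrix whose columns are the frame's x, y, z axes.
In Python, from rig import * gives the robot as it stands. Calls block until the motion is done:
- movep(position, orientation): joint-space move of the TCP to a pose.
- move_l(position, attitude=None, feed=0.15, until_force=None): straight line of the TCP; attitude=None keeps the orientation; feed is the mean speed in m/s. With until_force (N) it stops when the force on the tool has changed by that much, and returns True; else False.
- move_joints(angles): joint-space move.
- command_gripper(opening, newtons=None): finger opening in m; newtons is the grip in N (None keeps the last); returns when the fingers have stopped.
- sleep(seconds).
- inverse_kinematics(position, orientation): joint angles nearest the present ones, or None.
- sense(): the state.
- camera(name): name is "scene" or "side" or "wrist"; returns (picture, depth): 480x640x3 uint8, red, green, blue; 480x640 float32, m along the optical axis (not along the pixel's ray), 0 where there is no reading.
- camera_params(name): a dict with "K" (3x3 intrinsics, pixels), "dist" ([k1, k2, p1, p2, k3] as OpenCV has them; the pictures are not rectified), "position" and "rotation" of the camera in the world; the wrist camera has in their place "tool_from_camera" (4x4, takes a point from camera to tool coordinates, whose origin is the TCP and whose axes are the tool frame's). Camera axes: x right, y down, z forward; pixel columns grow to the right and rows downward; lengths in m; the calibration is good to about 2 mm. A picture is of the moment at which its call begins: read the wrist's pose just before it. camera_params takes no time and is no camera call.
A pose or a line that the arm cannot do raises Unreachable and nothing moves.
- finish_job(): hands the job in, once; it reports no verdict.
The state is a dict: "time_s": time; "joint_pos": joint angles; "qd": joint speeds; "joint_efforts": joint torques, N m; "position": TCP position; "tcp_rot": TCP orientation; "wrist_force": force on the tool from outside, world axes, zero at the start; "ft_torque": the same for the moment, N m; "finger_gap": finger opening in m.
Only numpy, scipy, OpenCV 4.12 (cv2) and the standard library are available. Lean on these libraries where they do the work, as an engineer would, in place of code of your own. Each camera call takes 0.05 s, during which the arm holds its last target.

### The job

Batch up the steel dowels lying in front of the beam: take the lid off the spring scale's tub and set it down in its wooden rest, then use the flat scoop to push the dowels up against the beam, lift them and tip them into the tub until every one is in and the tub has sunk onto its stop. The dowels are degreased for gluing, so never touch them with the fingers. Then lay the scoop down flat on the bench, put the lid back on the tub so that it sits fully home, and leave everything else where it is.

Things in the scene. Friction and masses are not known exactly. Their poses are not given: they have to be found in the camera images.
- stop_beam: planed softwood beam fixed to the bench, 60 x 314 x 54 mm high, used as the wall to push against. Origin: centre of its underside. Its y axis runs along its 314 mm length; its x axis points squarely away from the robot's side, so the upright face to push against lies at x = -30 mm and the dowels lie in front of it at x below -30 mm
- scoop: flat scoop of smooth sheet aluminium with an upright wooden handle, 0.2 to 0.3 kg. Origin: centre of the underside of its flat floor (100 mm long in x, 100 mm wide in y, 2 mm thick). +x points to its open front, where a thin lip, tapering from 2 mm to a sharp edge, reaches to x = 70 mm over the full width. Side walls 28 mm high and 2.5 mm thick (95 mm clear between them) from x = -50 to 50 mm, back wall 34 mm high at x = -50 mm, z up
- scoop_grip (a point): point on the scoop's handle to grip, 100 mm above the underside, 64 mm behind the floor's centre. The handle is a rounded upright wooden bar behind the back wall, 26 mm thick in the scoop's x, 34 mm wide in its y, from 18 to 128 mm above the underside
- scoop_edge (a point): middle of the scoop's front edge, at its underside
- scale: small spring scale fixed to the bench: grey square base plate 136 x 136 x 10 mm with three short stop posts with rubber tops under the tub, and a narrow index strip (up to 67 mm high) at its edge on its +x side. Origin: centre of its underside, below the tub's axis
- tub (a joint): how far the scale's tub has sunk, m: 0 = up, 0.014 = down on its hard stop. Spring-borne: it stays up under the lid alone, starts to sink at about two dowels, and four dowels (without the lid) bring it onto the stop
- tub_rim (a point): centre of the mouth of the scale's round aluminium tub, level with the rim (128 mm above the bench when up, 114 mm when down). Inner diameter 124 mm, wall 3.5 mm, 70 mm deep. z up
- lid: round light-wood lid, 0.1 to 0.15 kg: flange 136 mm across and 7 mm thick that lies on the tub's rim, with a plug 112 mm across and 6 mm deep below it that drops into the mouth, and a dark knob on top. Origin: centre of the flange's underside, so seated on the tub it lies at the rim's height, and in the rest at 12 mm. z up
- lid_knob (a point): centre of the lid's knob, 24 mm above the flange's underside; the knob is 26 mm across and its top is 36 mm above the flange's underside
- lid_rest: round dark-wood dish fixed to the bench that holds the lid while the tub is open: inner diameter 148 mm, floor 6 mm and rim 20 mm above the bench. Origin: centre of its underside
- dowel_1: plain steel dowel, 16 mm diameter, 60 mm long, 95 g; may be absent. Origin at its centre; its y axis runs along its length. It rolls, but soon comes to rest on the bench
- dowel_2: plain steel dowel, 16 mm diameter, 60 mm long, 95 g; may be absent. Origin at its centre; its y axis runs along its length. It rolls, but soon comes to rest on the bench
- dowel_3: plain steel dowel, 16 mm diameter, 60 mm long, 95 g; may be absent. Origin at its centre; its y axis runs along its length. It rolls, but soon comes to rest on the bench
- dowel_4: plain steel dowel, 16 mm diameter, 60 mm long, 95 g; may be absent. Origin at its centre; its y axis runs along its length. It rolls, but soon comes to rest on the bench
- dowel_5: plain steel dowel, 16 mm diameter, 60 mm long, 95 g; may be absent. Origin at its centre; its y axis runs along its length. It rolls, but soon comes to rest on the bench
- dowel_6: plain steel dowel, 16 mm diameter, 60 mm long, 95 g; may be absent. Origin at its centre; its y axis runs along its length. It rolls, but soon comes to rest on the bench
- honing_oil: small brown dropper bottle, 33 mm across, 102 mm high; bystander; origin under its centre
- tape_measure: yellow and black pocket tape measure, 31 x 84 x 60 mm; bystander; origin under its centre
- offcut_1: wood offcut, 45 x 70 x 22 mm; bystander; origin under its centre
- masking_tape: roll of masking tape lying flat, 100 mm across, 25 mm high; bystander; origin under its centre

How it is judged:
By the outcome, as a careful person would: the job done as asked, in the order asked, and still so for the second after the job is handed in, with the robot touching nothing.
Of dowel_1, dowel_2, dowel_3, dowel_4, dowel_5, dowel_6 only 4 to 6 are there at a start; the rules pass over those that are not, and their reading is None.
At some moment in a run one of dowel_1, dowel_2, dowel_3, dowel_4, dowel_5, dowel_6 may be knocked a few centimetres aside while the robot is not near it.
It also fails if it takes over 210 s, if anything falls off the work surface, if the arm or the gripper's body presses on something with over 40 N, if the wrist force passes 120 N, or if a joint passes its speed limit or range.

## Working session

There is one attempt and no reset: what is moved stays moved. The work goes in short steps, each a Python script; the robot and the scene stay as the last script left them, time stands still between calls to the robot, and variables do not carry over. Pictures are saved under pics/ and viewed, and the job is handed in when it is done.

```bash
ls; mkdir -p pics
python3 - <<'E'
from rig import *
import cv2
s=sense(); print(s['time_s'],s['position'],s['tcp_rot'])
for n in ["scene","side","wrist"]:
    p,d=camera(n); cv2.imwrite(f"pics/{n}0.png",p[:,:,::-1]); import numpy as np; np.savez(f"{n}0.npz",p=p,d=d)
    print(n,camera_params(n))
E
```

```text
pics
0.0 [ 0.29507312 -0.60648356  0.25524419] [[-9.36000063e-04  8.99224711e-01  4.37486049e-01]
 [ 1.77527261e-03  4.37487046e-01 -8.99222961e-01]
 [-9.99997986e-01 -6.50157474e-05 -2.00585690e-03]]
scene {'K': array([[461.49754802,   0.        , 320.14771588],
       [  0.        , 461.49754802, 239.61754574],
       [  0.        ,   0.        ,   1.        ]]), 'dist': array([0.0346457, 0.       , 0.       , 0.       , 0.       ]), 'position': array([-0.07545334,  0.09186555,  0.53583659]), 'rotation': array([[-0.47573168, -0.44817421,  0.75684823],
       [-0.879533  ,  0.2325471 , -0.4151428 ],
       [ 0.01005344, -0.86316958, -0.50481403]])}
side {'K': array([[434.53740558,   0.        , 319.6613339 ],
       [  0.        , 434.53740558, 235.3240044 ],
       [  0.        ,   0.        ,   1.        ]]), 'dist': array([-0.03504026,  0.        ,  0.        ,  0.        ,  0.        ]), 'position': array([ 0.60153053, -1.12633544,  0.56932999]), 'rotation': array([[ 0.9980692 ,  0.02055895, -0.05861062],
       [ 0.06114365, -0.49116931,  0.86891551],
       [-0.01092375, -0.87082147, -0.49147801]])}
wrist {'K': array([[365.53189362,   0.        , 323.73797564],
       [  0.        , 365.53189362, 238.63406123],
       [  0.        ,   0.        ,   1.        ]]), 'dist': array([-0.04973981,  0.        ,  0.        ,  0.        ,  0.        ]), 'tool_from_camera': array([[ 1.22141867e-04, -3.06238032e-01,  9.51954964e-01,
        -1.17362532e-01],
       [ 9.35387393e-04, -9.51954519e-01, -3.06238009e-01,
         7.80961165e-02],
       [ 9.99999555e-01,  9.27851154e-04,  1.70177692e-04,
         5.11629066e-04],
       [ 0.00000000e+00,  0.00000000e+00,  0.00000000e+00,
         1.00000000e+00]])}
```

View pics/scene0.png

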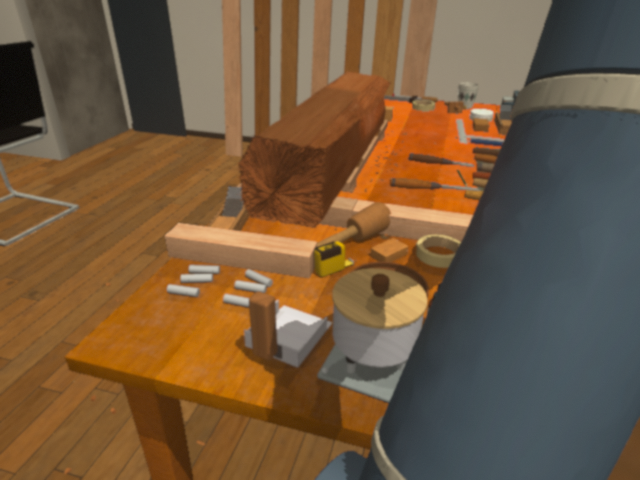

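View pics/side0.png

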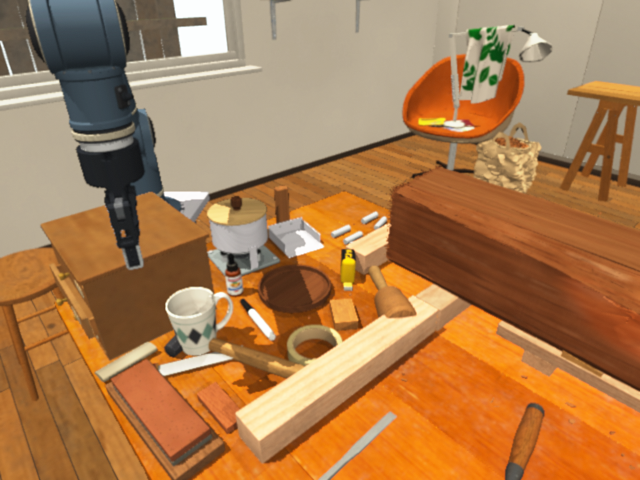

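View pics/wrist0.png

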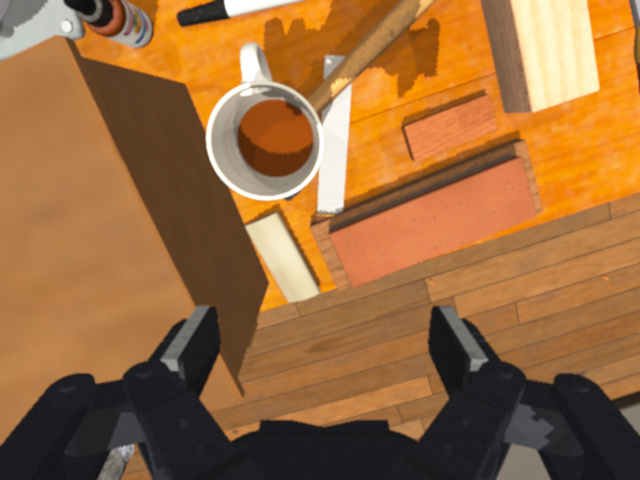

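```bash
cat > h.py <<'E'
import numpy as np, cv2
from rig import *
def cam_pose(n,s=None):
    c=camera_params(n)
    if n=="wrist":
        T=c["tool_from_camera"]; R=s['tcp_rot']; 
        return c["K"],c["dist"],R@T[:3,:3],R@T[:3,3]+s['position']
    return c["K"],c["dist"],c["rotation"],c["position"]
def cloud(n,d,s=None):
    K,D,R,t=cam_pose(n,s)
    v,u=np.mgrid[0:480,0:640]
    uv=cv2.undistortPoints(np.stack([u.ravel(),v.ravel()],1).astype(float).reshape(-1,1,2),K,D).reshape(-1,2)
    P=np.c_[uv,np.ones(len(uv))]*d.ravel()[:,None]
    P=P@np.asarray(R).T+t
    P[d.ravel()<=0]=np.nan
    return P.reshape(480,640,3)
def proj(n,P,s=None):
    K,D,R,t=cam_pose(n,s); R=np.asarray(R)
    P=np.atleast_2d(P); r=cv2.Rodrigues(R.T)[0]
    return cv2.projectPoints(P.astype(float),r,-R.T@t,K,D)[0].reshape(-1,2)
def on_plane(n,u,v,z,s=None):
    K,D,R,t=cam_pose(n,s)
    q=cv2.undistortPoints(np.array([[[u,v]]],float),K,D).ravel()
    r=np.asarray(R)@np.array([q[0],q[1],1]); return t+r*(z-t[2])/r[2]
def shot(n,f):
    s=sense(); p,d=camera(n); cv2.imwrite(f"pics/{f}.png",p[:,:,::-1]); np.savez(f"{f}.npz",p=p,d=d,pos=s['position'],R=s['tcp_rot']); return p,d,s
def ortho(sets,x0,x1,y0,y1,res=0.001,zmax=0.3):
    # rows: x decreasing from top, cols: y decreasing (robot view)
    H=int((x1-x0)/res);W=int((y1-y0)/res); I=np.zeros((H,W,3),np.uint8); Z=np.full((H,W),-1.)
    for P,p in sets:
        P=P.reshape(-1,3);p=p.reshape(-1,3); m=np.isfinite(P[:,0])&(P[:,2]<zmax)&(P[:,2]>-.02)
        P=P[m];p=p[m]; r=((x1-P[:,0])/res).astype(int);c=((y1-P[:,1])/res).astype(int)
        m=(r>=0)&(r<H)&(c>=0)&(c<W); o=np.argsort(P[m,2]); 
        r,c,z,q=r[m][o],c[m][o],P[m,2][o],p[m][o]
        k=z>=Z[r,c]; Z[r[k],c[k]]=z[k]; I[r[k],c[k]]=q[k]
    return I,Z
E
python3 - <<'E'
from h import *
S=[]
for n in ["scene","side"]:
    f=np.load(f"{n}0.npz"); S.append((cloud(n,f['d']),f['p']))
I,Z=ortho(S,0.2,1.2,-0.6,0.6,0.002)
for k in range(1,6): 
    pass
I=cv2.dilate(I,np.ones((2,2),np.uint8))
for x in np.arange(.3,1.2,.1): cv2.line(I,(0,int((1.2-x)/.002)),(599,int((1.2-x)/.002)),(0,255,255),1)
for y in np.arange(-.5,.6,.1): cv2.line(I,(int((.6-y)/.002),0),(int((.6-y)/.002),499),(0,255,255),1)
cv2.imwrite("pics/o0.png",I[:,:,::-1])
E
```

```text
(no output)
```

View pics/o0.png

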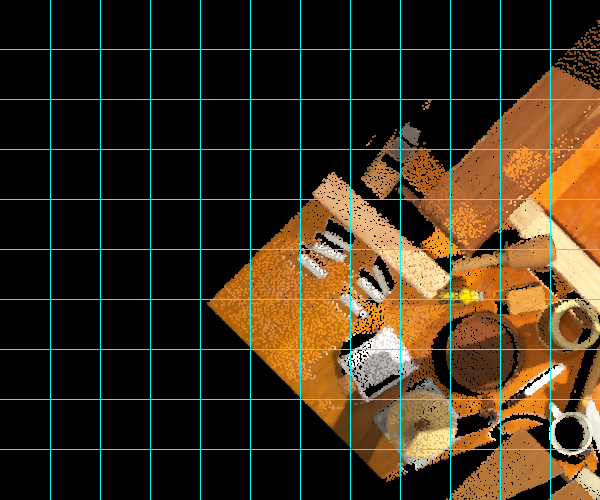

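Run:
```python
from h import *
s=sense(); R=s['tcp_rot']
move_l([0.295,-0.607,0.40],feed=0.3)
def down(zx,zy):
    z=np.array([zx,zy,0.])/np.hypot(zx,zy); x=np.array([0,0,-1.]); return np.c_[x,np.cross(z,x),z]
for ang in np.arange(-180,180,30):
    a=np.radians(ang); r=down(np.cos(a),np.sin(a)); q=inverse_kinematics([0.58,-0.12,0.36],r)
    print(ang,r[:,1].round(2),None if q is None else np.round(q,2))
print(sense()['time_s'])
```

```text
-180 [ 0. -1.  0.] [-0.66  0.41  1.12  1.64 -0.38  1.33 -2.63]
-150 [ 0.5  -0.87  0.  ] [ 0.28  0.27 -0.19  1.59  0.05  1.29 -2.53]
-120 [ 0.87 -0.5   0.  ] [ 0.33  0.28 -0.25  1.58  0.07  1.29 -2.03]
-90 [1. 0. 0.] [ 0.4   0.28 -0.34  1.58  0.1   1.29 -1.53]
-60 [0.87 0.5  0.  ] [ 0.45  0.29 -0.4   1.58  0.12  1.3  -1.02]
-30 [0.5  0.87 0.  ] [ 0.5   0.3  -0.48  1.57  0.14  1.3  -0.52]
0 [-0.  1.  0.] [ 0.56  0.31 -0.55  1.57  0.17  1.31 -0.02]
30 [-0.5   0.87  0.  ] [ 0.61  0.32 -0.63  1.57  0.2   1.31  0.48]
60 [-0.87  0.5   0.  ] [ 0.62  0.32 -0.63  1.57  0.2   1.31  1.  ]
90 [-1.  0.  0.] [ 0.66  0.34 -0.7   1.57  0.22  1.32  1.51]
120 [-0.87 -0.5  -0.  ] [ 0.94  0.49 -1.17  1.55  0.46  1.4   1.83]
150 [-0.5  -0.87 -0.  ] [ 0.94  0.49 -1.17  1.55  0.46  1.4   2.35]
0.775
```

```bash
cat >> h.py <<'E'
def down(ang):
    a=np.radians(ang); z=np.array([np.cos(a),np.sin(a),0.]); x=np.array([0,0,-1.]); return np.c_[x,np.cross(z,x),z]
E
python3 - <<'E'
from h import *
movep([0.58,-0.07,0.36],down(-30)); shot("wrist","w1"); print(sense()['time_s'])
E
```

```text
3.0083
```

View pics/w1.png

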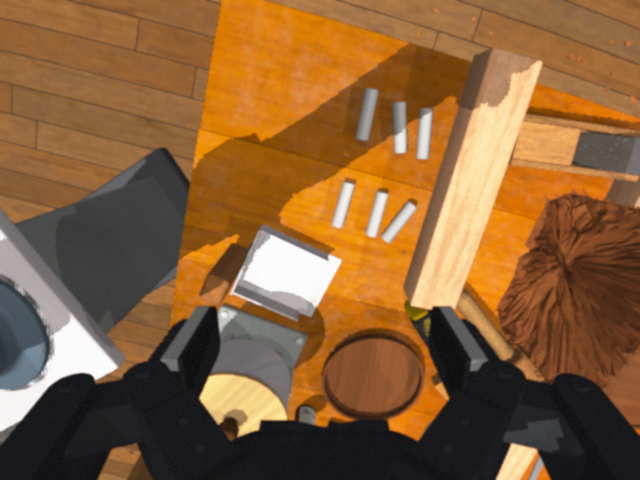

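```bash
cat > an.py <<'E'
from h import *
f=np.load("w1.npz"); s=dict(position=f['pos'],tcp_rot=f['R'])
P=cloud("wrist",f['d'],s); p=f['p']
f2=np.load("scene0.npz"); P2=cloud("scene",f2['d']); f3=np.load("side0.npz"); P3=cloud("side",f3['d'])
if __name__=="__main__":
    b=P[60:310,400:545].reshape(-1,3); t=b[(abs(b[:,2]-.054)<.006)]
    print("bench z",np.nanmedian(P[60:120,240:340,2]),"beam z",np.median(t[:,2]))
    r=cv2.minAreaRect(t[:,:2].astype(np.float32)); print(r,cv2.boxPoints(r))
    I,Z=ortho([(P,p)],0.25,0.85,-0.4,0.1,0.001,.25)
    I=cv2.dilate(I,np.ones((3,3),np.uint8))
    for x in np.arange(.3,.85,.1): cv2.line(I,(0,int((.85-x)/.001)),(599,int((.85-x)/.001)),(0,255,255),1)
    for y in np.arange(-.4,.11,.1): cv2.line(I,(int((.1-y)/.001),0),(int((.1-y)/.001),799),(0,255,255),1)
    cv2.imwrite("pics/o1.png",I[:,:,::-1])
    for n,u0,u1,v0,v1 in [("lid",200,300,370,450),("rest",320,425,330,415),("scoop",195,345,225,325)]:
        q=P[v0:v1,u0:u1].reshape(-1,3); h,e=np.histogram(q[:,2],np.arange(-.01,.2,.005)); print(n,[(round(a,3),b) for a,b in zip(e,h) if b>20])
E
python3 an.py
```

```text
bench z -0.00022363427991578533 beam z 0.053279083246718234
((0.7532901763916016, -0.1857450008392334), (0.31625938415527344, 0.1278758943080902), 47.85487747192383) [[ 0.59977686 -0.26008683]
 [ 0.6945901  -0.34589294]
 [ 0.9068035  -0.11140317]
 [ 0.81199026 -0.02559707]]
lid [(np.float64(-0.005), np.int64(343)), (np.float64(0.0), np.int64(78)), (np.float64(0.065), np.int64(21)), (np.float64(0.075), np.int64(34)), (np.float64(0.08), np.int64(30)), (np.float64(0.085), np.int64(36)), (np.float64(0.09), np.int64(49)), (np.float64(0.095), np.int64(63)), (np.float64(0.1), np.int64(72)), (np.float64(0.105), np.int64(90)), (np.float64(0.11), np.int64(115)), (np.float64(0.115), np.int64(140)), (np.float64(0.12), np.int64(190)), (np.float64(0.125), np.int64(100)), (np.float64(0.13), np.int64(2323)), (np.float64(0.135), np.int64(1131)), (np.float64(0.145), np.int64(64)), (np.float64(0.15), np.int64(79)), (np.float64(0.155), np.int64(57)), (np.float64(0.16), np.int64(66))]
rest [(np.float64(-0.005), np.int64(1410)), (np.float64(0.0), np.int64(2200)), (np.float64(0.005), np.int64(3969)), (np.f
[... 385 characters left out ...]
4(369)), (np.float64(0.03), np.int64(189)), (np.float64(0.035), np.int64(36)), (np.float64(0.04), np.int64(31)), (np.float64(0.045), np.int64(35)), (np.float64(0.05), np.int64(40)), (np.float64(0.055), np.int64(30)), (np.float64(0.06), np.int64(39)), (np.float64(0.065), np.int64(39)), (np.float64(0.07), np.int64(38)), (np.float64(0.075), np.int64(43)), (np.float64(0.08), np.int64(41)), (np.float64(0.085), np.int64(48)), (np.float64(0.09), np.int64(48)), (np.float64(0.095), np.int64(49)), (np.float64(0.1), np.int64(54)), (np.float64(0.105), np.int64(51)), (np.float64(0.11), np.int64(54)), (np.float64(0.115), np.int64(61)), (np.float64(0.12), np.int64(114)), (np.float64(0.125), np.int64(609))]
```

View pics/o1.png

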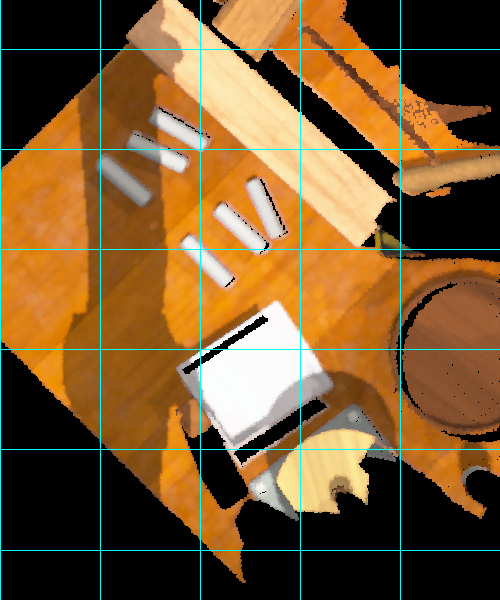

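```bash
cat > an2.py <<'E'
from an import *
def comps(P,z0,z1,x0=.25,x1=.85,y0=-.42,y1=.1,amin=60,k=3):
    I,Z=ortho([(P,p)],x0,x1,y0,y1,.001,.25)
    m=((Z>z0)&(Z<z1)).astype(np.uint8); m=cv2.morphologyEx(m,cv2.MORPH_CLOSE,np.ones((k,k),np.uint8))
    n,l,st,_=cv2.connectedComponentsWithStats(m)
    for i in range(1,n):
        if st[i,4]<amin: continue
        rr,cc=np.nonzero(l==i); pts=np.c_[x1-rr*.001,y1-cc*.001].astype(np.float32); yield pts,m
print("beam")
for pts,m in comps(P,.048,.06,amin=2000,x1=1.0): 
    r=cv2.minAreaRect(pts); print(r,cv2.boxPoints(r).round(4).tolist())
print("dowels")
for pts,m in comps(P,.006,.02,x0=.55,y0=-.2): 
    r=cv2.minAreaRect(pts); print(np.round(r[0],4),np.round(r[1],4),round(r[2],1),len(pts))
def circ(q):
    A=np.c_[2*q,np.ones(len(q))]; c=np.linalg.lstsq(A,(q**2).sum(1),rcond=None)[0]; return c[:2],np.sqrt(c[2]+c[:2]@c[:2])
from scipy.spatial import ConvexHull
for n,Q in (("w",P),("scene",P2),("side",P3)):
    q=Q.reshape(-1,3); 
    a=q[(abs(q[:,2]-.135)<.004)&(abs(q[:,0]-.355)<.1)&(abs(q[:,1]+.23)<.1)][:,:2]
    if len(a)>50: r=cv2.minEnclosingCircle(a.astype(np.float32)); h=a[ConvexHull(a).vertices]; print("lid",n,r,circ(h),len(a))
    a=q[(q[:,2]>.155)&(q[:,2]<.175)&(abs(q[:,0]-.35)<.1)&(abs(q[:,1]+.24)<.1)]
    if len(a)>10: print(" knob",n,a.mean(0),cv2.minEnclosingCircle(a[:,:2].astype(np.float32)),a[:,2].max())
    a=q[(abs(q[:,2]-.02)<.003)&(np.hypot(q[:,0]-.495,q[:,1]+.375)<.1)][:,:2]
    if len(a)>50: print("rest",n,cv2.minEnclosingCircle(a.astype(np.float32)),circ(a),len(a))
    a=q[(q[:,2]>.122)&(q[:,2]<.132)&(abs(q[:,0]-.43)<.06)&(abs(q[:,1]+.08)<.06)]
    if len(a)>10: print("handle",n,a.mean(0),cv2.minAreaRect(a[:,:2].astype(np.float32)),len(a))
    a=q[(q[:,2]>.006)&(q[:,2]<.04)&(abs(q[:,0]-.46)<.1)&(q[:,1]<-.06)&(q[:,1]>-.26)&(q[:,0]>.37)]
    if len(a)>10: print("scoopwalls",n,cv2.minAreaRect(a[:,:2].astype(np.float32)),len(a))
E
python3 an2.py
```

```text
beam
((0.7125719785690308, -0.18126243352890015), (0.3678077161312103, 0.062101539224386215), 47.33731460571289) [[0.5651000142097473, -0.2955000102519989], [0.61080002784729, -0.3375000059604645], [0.8600000143051147, -0.06710000336170197], [0.8144000172615051, -0.02500000037252903]]
dowels
[ 0.7204 -0.0782] [0.0605 0.0157] 60.8 852
[ 0.6974 -0.0569] [0.0613 0.0166] 64.8 914
[ 0.6689 -0.0238] [0.0601 0.0168] 49.8 932
[ 0.6414 -0.1638] [0.0608 0.0161] 26.6 888
[ 0.6214 -0.1394] [0.061  0.0166] 48.0 900
[ 0.5895 -0.106 ] [0.0601 0.0163] 45.0 915
lid w ((0.38311567902565, -0.2291189730167389), 0.05431338772177696) (array([ 0.37759253, -0.2306106 ]), np.float64(0.04693926025385351)) 3398
 knob w [ 0.36145699 -0.23839174  0.15975732] ((0.3584196865558624, -0.23991119861602783), 0.010583820752799511) 0.1646489412789403
rest w ((0.504652202129364, -0.37611180543899536), 0.09169624745845795) (array([ 0.49675404, -0.3697848 ]), np.float64(0.07723729644164468)) 915
handle w [ 0.43396035 -0.09257171  0.12657521] ((0.4324862062931061, -0.09307590126991272), (0.03422616049647331, 0.0262174960225
[... 905 characters left out ...]
17567444, -0.24302375316619873), 0.07060681283473969) (array([ 0.35118469, -0.24418402]), np.float64(0.06820621358791479)) 1134
 knob side [ 0.3527083  -0.24859007  0.16105691] ((0.3510202467441559, -0.24499936401844025), 0.01365007646381855) 0.16517785056506895
rest side ((0.5056716203689575, -0.37450718879699707), 0.09138216823339462) (array([ 0.49600099, -0.37164704]), np.float64(0.07695351098794537)) 402
handle side [ 0.43186069 -0.09871034  0.1259536 ] ((0.4317530393600464, -0.09626184403896332), (0.03294052556157112, 0.02283538691699505), 36.33279800415039) 64
scoopwalls side ((0.43041718006134033, -0.1738075613975525), (0.20543977618217468, 0.1321471482515335), 44.310848236083984) 782
```

Run:
```python
import cv2
a=cv2.imread("pics/w1.png")[190:440,160:420]; cv2.imwrite("pics/w1c.png",cv2.resize(a,None,fx=3,fy=3,interpolation=cv2.INTER_CUBIC)[:600])
```

```text
(no output)
```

View pics/w1c.png

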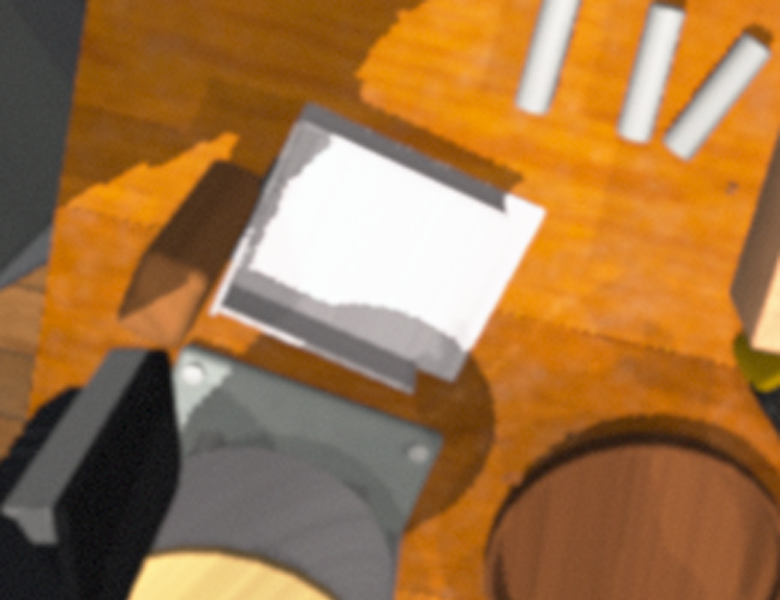

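```bash
cat > an3.py <<'E'
from an import *
from scipy.optimize import least_squares
for n,Q in (("w",P),("side",P3),("scene",P2)):
    q=Q.reshape(-1,3); d=np.hypot(q[:,0]-.4965,q[:,1]+.3705)
    a=q[(q[:,2]>.017)&(q[:,2]<.023)&(d<.09)&(d>.065)][:,:2]
    r=least_squares(lambda c:np.hypot(*(a-c[:2]).T)-c[2],[.4965,-.3705,.077],loss='soft_l1',f_scale=.002); print(n,r.x,len(a))
q=P3.reshape(-1,3)
a=q[(q[:,2]>.08)&(q[:,2]<.11)&(abs(q[:,0]-.376)<.05)&(abs(q[:,1]+.38)<.05)]; print("bottle",a.mean(0),a.min(0),a.max(0),len(a))
a=q[(q[:,0]>.2)&(q[:,0]<.33)&(q[:,1]<-.38)&(q[:,1]>-.6)]; print("cab z",np.percentile(a[:,2],[50,90,99]))
for z in (.163,.22):
  for ang in range(-90,91,30):
    print(z,ang,[None if (k:=inverse_kinematics(pp,down(ang))) is None else np.round(k,2).tolist() for pp in ([.352,-.242,z],)], inverse_kinematics([.4965,-.3705,.047],down(ang)) is not None)
E
python3 an3.py
```

```text
w [ 0.49453178 -0.36788813  0.07599653] 875
side [ 0.49392557 -0.37074119  0.07611779] 388
scene [ 0.49419823 -0.36647314  0.07591735] 194
bottle [ 0.3662194  -0.38373885  0.09112909] [ 0.3594539  -0.38753132  0.08010755] [ 0.37194707 -0.37698112  0.10144875] 57
cab z [0.10756608 0.18203735 0.33056924]
0.163 -90 [[0.77, 0.2, -0.29, 2.18, 0.08, 0.77, -1.15]] True
0.163 -60 [[0.84, 0.21, -0.38, 2.18, 0.11, 0.77, -0.66]] True
0.163 -30 [[0.91, 0.22, -0.46, 2.17, 0.14, 0.78, -0.16]] True
0.163 0 [[0.96, 0.23, -0.51, 2.17, 0.16, 0.78, 0.34]] True
0.163 30 [[0.99, 0.23, -0.55, 2.17, 0.17, 0.78, 0.85]] True
0.163 60 [[1.07, 0.25, -0.64, 2.16, 0.21, 0.79, 1.35]] True
0.163 90 [[1.14, 0.26, -0.72, 2.16, 0.24, 0.8, 1.83]] True
0.22 -90 [[0.78, 0.12, -0.29, 2.12, 0.04, 0.91, -1.11]] True
0.22 -60 [[0.85, 0.13, -0.37, 2.11, 0.06, 0.91, -0.6]] True
0.22 -30 [[0.92, 0.13, -0.45, 2.11, 0.07, 0.91, -0.09]] True
0.22 0 [[0.97, 0.14, -0.5, 2.11, 0.08, 0.92, 0.42]] True
0.22 30 [[1.02, 0.14, -0.56, 2.11, 0.09, 0.92, 0.93]] True
0.22 60 [[1.08, 0.15, -0.62, 2.1, 0.11, 0.92, 1.44]] True
0.22 90 [[1.15, 0.16, -0.7, 2.1, 0.13, 0.92, 1.94]] True
```

Run:
```python
from h import *
R=down(-60)
command_gripper(0.06)
movep([.352,-.242,.26],R)
print(move_l([.352,-.242,.163],feed=.15,until_force=8), sense()['position'])
command_gripper(0.0,40); s=sense(); print(s['finger_gap'],s['wrist_force'])
move_l([.352,-.242,.21],feed=.1); s=sense(); print(s['finger_gap'],s['wrist_force'],s['time_s'])
shot("scene","s2");shot("side","d2")
```

```text
False [ 0.35296811 -0.24205977  0.16357137]
0.024765939218509395 [-0.21584541 -0.30968767  0.26819705]
0.02469347670499564 [ 0.19983447 -0.08130983 -1.15540845] 6.3583
```

View pics/d2.png

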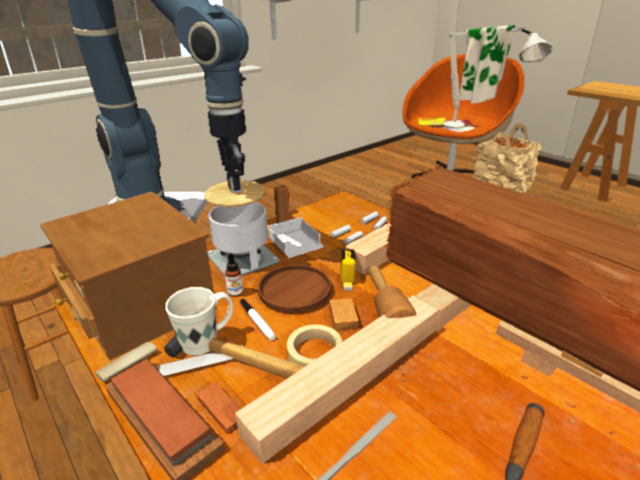

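Run:
```python
from h import *
R=down(-60); c=[.4945,-.3685]
move_l([*c,.21],feed=.2)
move_l([*c,.07],feed=.15)
print(move_l([*c,.046],feed=.04,until_force=4)); s=sense(); print(s['position'],s['wrist_force'])
command_gripper(0.05)
move_l([*c,.2],feed=.2)
movep([.52,-.2,.30],down(-60)); shot("wrist","w3"); shot("side","d3"); print(sense()['time_s'])
```

```text
True
[ 0.49419115 -0.36835164  0.04757531] [-0.05360664 -0.71285839  0.51093244]
11.3667
```

View pics/w3.png

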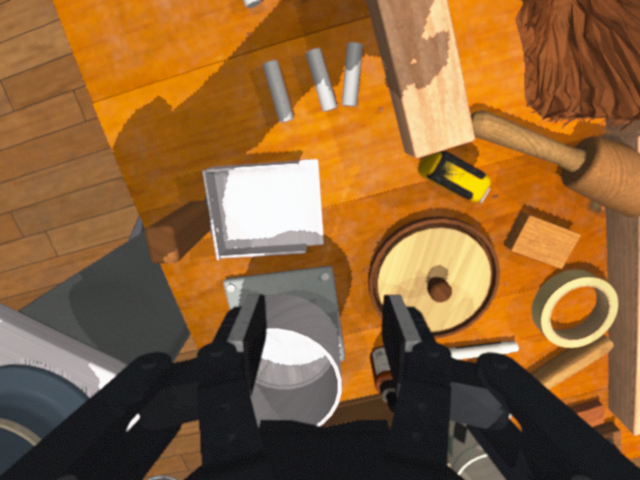

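View pics/d3.png

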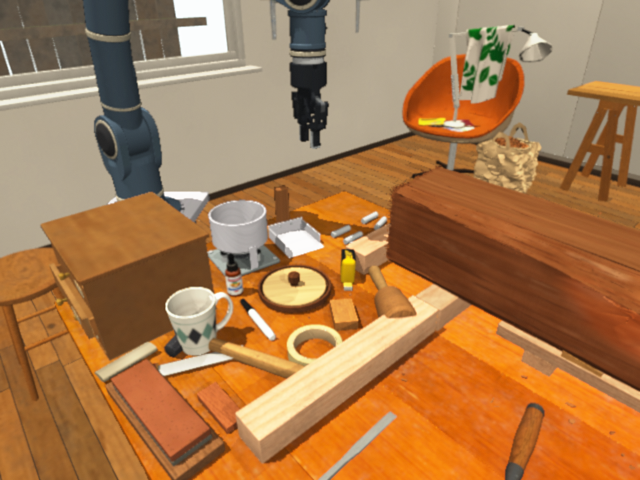

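```bash
cat >> h.py <<'E'
def Rz(a): a=np.radians(a); return np.array([[np.cos(a),-np.sin(a),0],[np.sin(a),np.cos(a),0],[0,0,1.]])
def Ry(a): a=np.radians(a); return np.array([[np.cos(a),0,np.sin(a)],[0,1,0],[-np.sin(a),0,np.cos(a)]])
GX,GZ=-.064,.106
def stool(psi,th,sg):
    S=Rz(psi)@Ry(th); x=-S[:,2]; z=sg*S[:,0]; return np.c_[x,np.cross(z,x),z],S
def tcp_for(pt,local,psi,th,sg,g=None):
    """TCP pose so that scoop-local point is at pt"""
    R,S=stool(psi,th,sg); g=np.array([GX,0,GZ]) if g is None else g
    return np.asarray(pt)+S@(g-np.asarray(local)),R
EDGE=np.array([.07,0,0])
E
python3 - <<'E'
from h import *
tub=np.array([.352,-.242,.133])
for sg in (1,-1):
  print(sg,"push",[None if (k:=inverse_kinematics([.5,.03,.12],stool(-43,0,sg)[0])) is None else k.round(2).tolist()])
  for psi in range(-180,180,15):
    d=Rz(psi)[:,0]; out=[]
    for th in (-10,0,15,30,45,60):
        p,R=tcp_for(tub-.028*d,EDGE,psi,th,sg); q=inverse_kinematics(p,R); out.append('--' if q is None else '%.2f/%.2f/%.2f'%(q[0],q[5],q[6]))
    print(psi,out)
E
```

```text
1 push [[0.27, 0.41, -0.51, 2.05, 0.29, 0.75, -1.17]]
-180 ['-0.39/1.26/-2.27', '-0.44/1.11/-2.27', '0.53/0.79/-2.62', '0.76/0.59/-2.21', '0.00/0.46/-1.69', '--']
-165 ['-0.41/1.16/-2.26', '0.38/1.01/-2.61', '0.56/0.82/-2.35', '0.80/0.72/-1.88', '0.10/0.75/-1.37', '--']
-150 ['0.27/1.10/-2.58', '0.38/0.99/-2.43', '0.59/0.87/-2.09', '0.84/0.85/-1.62', '1.08/0.98/-1.17', '2.10/0.96/-0.99']
-135 ['0.27/1.06/-2.43', '0.39/0.98/-2.23', '0.62/0.92/-1.84', '0.86/0.99/-1.40', '1.09/1.14/-1.05', '1.27/1.33/-0.79']
-120 ['0.28/1.01/-2.27', '0.42/0.96/-2.01', '0.65/0.98/-1.58', '0.88/1.11/-1.21', '1.08/1.29/-0.94', '1.22/1.47/-0.75']
-105 ['0.32/0.95/-2.06', '0.46/0.95/-1.75', '0.69/1.05/-1.32', '0.90/1.22/-1.02', '1.06/1.41/-0.82', '1.16/1.59/-0.70']
-90 ['0.40/0.90/-1.79', '0.53/0.95/-1.45', '0.74/1.12/-1.07', '0.91/1.32/-0.84', '1.03/1.52/-0.71', '1.09/1.71/-0.63']
-75 ['0.51/0.84/-1.42', '0.61/0.95/-1.10', '0.79/1.18/-0.80', '0.92/1.40/-0.66', '0.98/1.62/-0.59', '1.01/1.82/-0.55']
-60 ['0.62/0.79/-0.94', '0.71/0.97/-0.71', '0.85/1.23/-0.54', '0.92/1.47/-0.47', '0.94/1.69/-0.45', '0.93/1.91/
[... 3577 characters left out ...]
80', '0.47/1.22/-2.17', '0.31/1.48/-2.47']
90 ['1.00/1.11/-0.72', '0.92/1.00/-0.85', '0.78/0.89/-1.15', '0.65/0.88/-1.57', '0.60/1.03/-2.01', '0.51/1.32/-2.40']
105 ['0.94/1.15/-0.58', '0.90/1.02/-0.67', '0.80/0.84/-0.90', '0.69/0.74/-1.31', '0.74/0.80/-1.83', '1.03/1.07/-2.30']
120 ['0.88/1.19/-0.44', '0.87/1.04/-0.50', '0.82/0.81/-0.65', '0.74/0.61/-0.98', '0.88/0.52/-1.58', '--']
135 ['0.83/1.21/-0.30', '0.84/1.05/-0.33', '0.84/0.78/-0.39', '0.78/0.51/-0.55', '0.98/0.25/-1.11', '--']
150 ['0.77/1.23/-0.17', '0.82/1.05/-0.16', '0.87/0.77/-0.12', '0.82/0.46/-0.03', '-0.29/0.31/-1.02', '--']
165 ['0.73/1.23/-0.04', '0.79/1.05/0.00', '0.90/0.77/0.14', '0.85/0.50/0.50', '0.11/0.23/0.93', '--']
```

Run:
```python
from h import *
f=np.load("d3.npz");P=cloud("side",f['d']).reshape(-1,3)
a=P[(P[:,0]>.1)&(P[:,0]<.36)&(P[:,1]<-.36)&(P[:,1]>-.6)&(P[:,2]>.1)&(P[:,2]<.25)]
h,e=np.histogram(a[:,2],20);print("cab top",e[h.argmax()],a[a[:,2]>e[h.argmax()]-.01].max(0),a[a[:,2]>e[h.argmax()]-.01].min(0))
R=down(-56.3); c=[.432,-.093]
command_gripper(.065)
movep([*c,.20],R)
print(move_l([*c,.106],feed=.15,until_force=8))
command_gripper(0,100); s=sense(); print(s['position'],s['finger_gap'],s['wrist_force'])
move_l([*c,.166],feed=.1); s=sense(); print(s['position'],s['finger_gap'],s['wrist_force'],s['ft_torque'],s['time_s'])
shot("scene","s4");shot("side","d4"); shot("wrist","w4")
```

```text
cab top 0.18029580824077537 [ 0.34743429 -0.36008771  0.18452187] [ 0.10002636 -0.59963763  0.17030954]
False
[ 0.43256416 -0.09303502  0.10690453] 0.024820036169453222 [-1.01359489 -0.36276638  6.47049811]
[ 0.43134156 -0.09300331  0.16545859] 0.0254715321536386 [-0.03876245 -0.0881338  -3.57609619] [0.05509767 0.05619679 0.01719045] 14.35
```

View pics/d4.png

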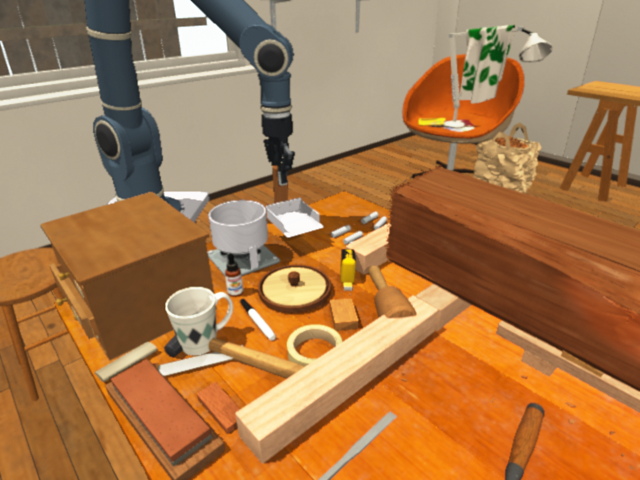

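View pics/w4.png

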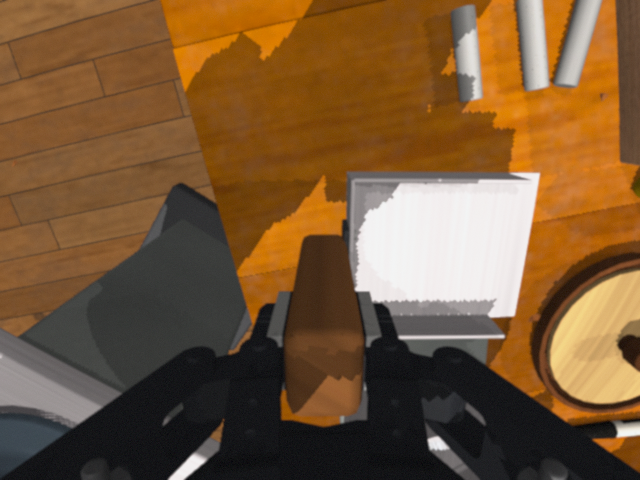

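View pics/s4.png

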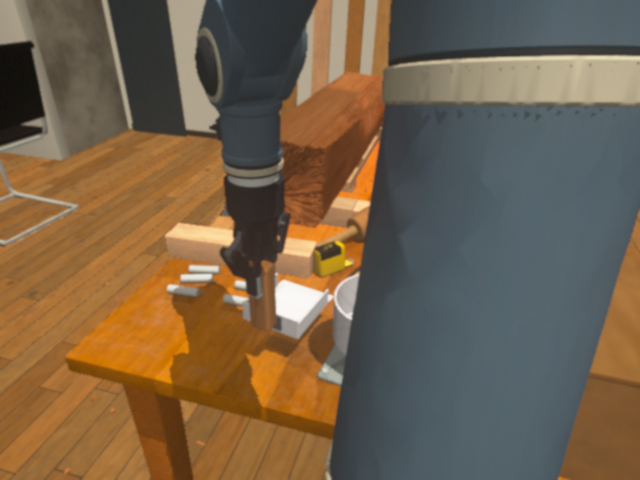

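```bash
cat >> h.py <<'E'
PB=-42.66; N=Rz(PB)[:,0]; T=Rz(PB)[:,1]; FACE=.6159
def nt(n,t,z=0): return N*n+T*t+np.array([0,0,z])
E
python3 - <<'E'
from h import *
t=.3185
p,R=tcp_for(nt(.465,t,.06),EDGE,PB,0,1); print(p,T)
movep(p,R)
p2,_=tcp_for(nt(.465,t,.006),EDGE,PB,0,1); move_l(p2,feed=.12)
p3,_=tcp_for(nt(.465,t,-.003),EDGE,PB,0,1)
s0=sense()['wrist_force']; print(move_l(p3,feed=.03,until_force=2.5)); s=sense(); print(s['position'],s0,s['wrist_force'],s['ft_torque'],s['time_s'])
shot("wrist","w5"); shot("side","d5"); shot("scene","s5")
E
```

```text
[0.45924377 0.00992006 0.166     ] [0.67764644 0.73538786 0.        ]
True
[0.46049596 0.01006838 0.10691431] [ 1.01884856  0.28646977 -2.96653026] [ 0.19833297 -0.30934411  5.93570846] [-0.06042241  0.16126205 -0.03588029] 15.8917
```

View pics/w5.png

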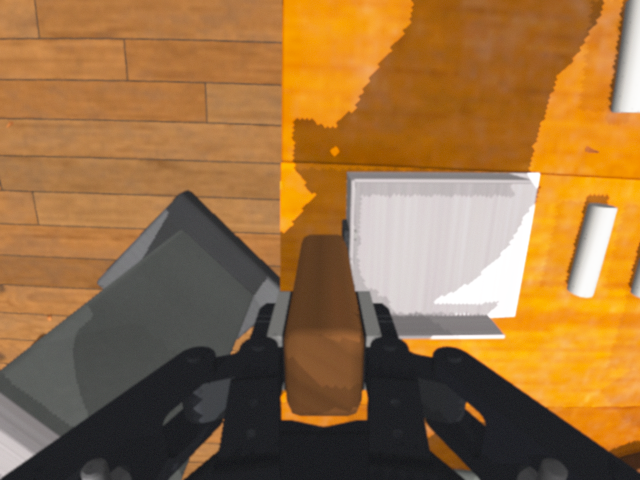

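Run:
```python
from h import *
t=.3185; z=-.0005
p,R=tcp_for(nt(.58,t,z),EDGE,PB,0,1)
print(move_l(p,feed=.05,until_force=12)); s=sense(); print((s['position']@N)+.134,s['position'],s['wrist_force']@N,s['wrist_force'],s['time_s'])
shot("wrist","w6"); shot("side","d6"); shot("scene","s6")
```

```text
False
0.5792988068603615 [ 0.54425037 -0.0665003   0.10697471] -5.150118422092356 [-4.03095437  3.22558105  8.38271014] 18.4917
```

View pics/w6.png

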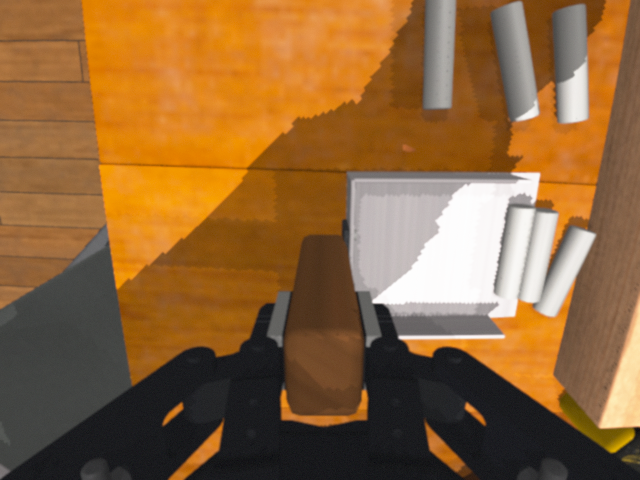

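Run:
```python
from h import *
t=.3125; z=-.0005
p,R=tcp_for(nt(.598,t,z),EDGE,PB,0,1)
print(move_l(p,feed=.04,until_force=15)); s=sense(); print((s['position']@N)+.134,s['wrist_force']@N,s['wrist_force'],s['time_s'])
shot("wrist","w7a")
p,R=tcp_for(nt(.619,t,z),EDGE,PB,0,1)
print(move_l(p,feed=.03,until_force=20)); s=sense(); print((s['position']@N)+.134,s['wrist_force']@N,s['wrist_force'],s['time_s'])
shot("wrist","w7"); shot("side","d7"); shot("scene","s7")
```

```text
False
0.5982607403340133 -2.248993197575509 [-1.01404379  2.2183806   5.04713014] 19.2667
False
0.6171188382692434 -7.918356729317297 [-5.66949234  5.5325029   8.95394782] 20.1667
```

View pics/w7.png

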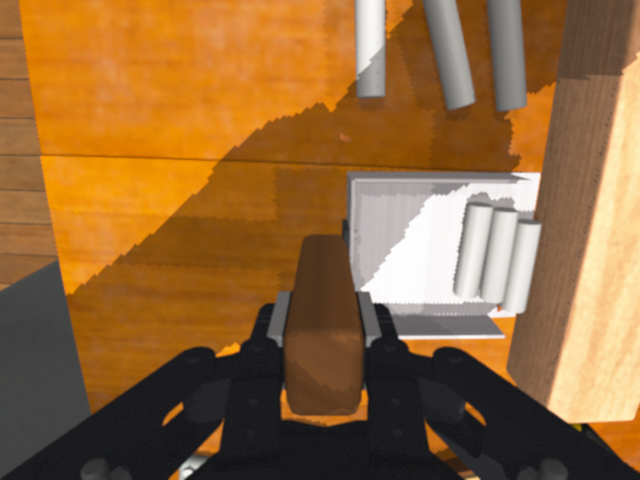

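Run:
```python
from h import *
t=.3125; z=-.0005
p,R=tcp_for(nt(.621,t,z),EDGE,PB,0,1)
print(move_l(p,feed=.02,until_force=12)); s=sense(); n=(s['position']@N)+.134; print(n,s['wrist_force'],s['time_s'])
B=np.array([-.05,0,0])
for th,lift in ((-4,0.001),(-8,.002),(-12,.003),(-16,.005)):
    p,R=tcp_for(nt(n-.12,t,lift),B,PB,th,1); move_l(p,R,feed=.04)
s=sense(); print(s['wrist_force'],s['finger_gap'])
shot("wrist","w8"); shot("side","d8"); shot("scene","s8"); print(s['time_s'])
```

```text
False
0.6173689129576722 [-10.97534062   6.78530781  13.52810345] 20.5667
[-0.30730216  0.34604263 -5.8923857 ] 0.024837635536432423
21.9833
```

View pics/w8.png

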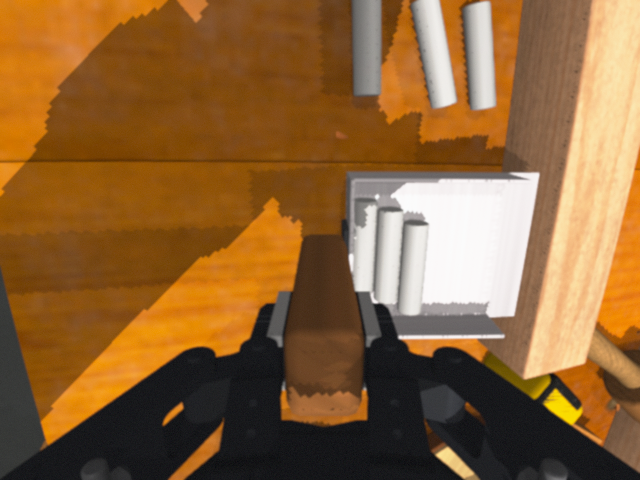

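```bash
cat >> h.py <<'E'
TUB=np.array([.352,-.242,0]); PP=-110
def edge_now(sg=1):
    s=sense(); R=s['tcp_rot']; S=np.c_[sg*R[:,2],np.cross(-R[:,0],sg*R[:,2]),-R[:,0]]
    return s['position']+S@(EDGE-np.array([GX,0,GZ])),S
def swing(e1,psi0,psi1,th,feed=.15,k=4):
    e0,_=edge_now(); 
    for a in np.linspace(0,1,k+1)[1:]:
        p,R=tcp_for(e0+(e1-e0)*a,EDGE,psi0+(psi1-psi0)*a,th,1); move_l(p,R,feed=feed)
def pour_e(z,back=.026): return TUB-back*Rz(PP)[:,0]+np.array([0,0,z])
E
python3 - <<'E'
from h import *
s=sense(); 
move_l(s['position']+np.array([0,0,.19])-.02*N,feed=.15)
print(edge_now()[0])
swing(pour_e(.20),PB,PP,-16)
s=sense(); print(edge_now()[0],s['joint_pos'],s['wrist_force'],s['time_s'])
shot("wrist","w9"); shot("side","d9"); shot("scene","s9")
E
```

```text
[ 0.64811396 -0.17301887  0.2271187 ]
[ 0.36288868 -0.21740852  0.20018566] [ 0.19812267  0.10440589 -0.32353608  2.04439998  0.30935987  1.14407913
 -2.19187271] [ 1.11153187  0.67686342 -6.02113068] 25.3417
```

View pics/w9.png

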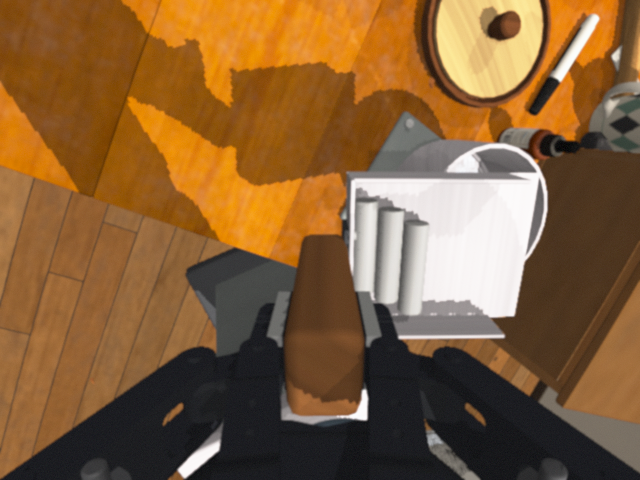

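View pics/d9.png

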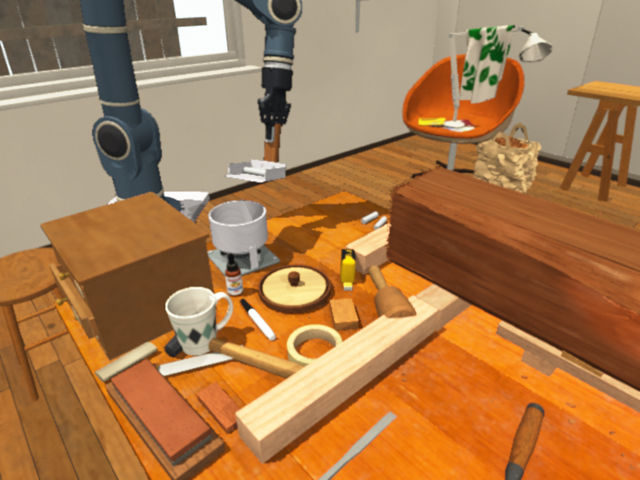

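```bash
cat > ov.py <<'E'
import sys
from h import *
f=np.load(sys.argv[1]+".npz"); n=sys.argv[2]; s=dict(position=f['pos'],tcp_rot=f['R']); z=float(sys.argv[3])
a=np.linspace(0,2*np.pi,60); p=f['p'][:,:,::-1].copy()
for r,c in ((.062,(0,255,0)),(.0655,(0,0,255))):
    q=TUB+np.c_[r*np.cos(a),r*np.sin(a),0*a+z]; 
    for u in proj(n,q,s): cv2.circle(p,tuple(int(round(k)) for k in u),1,c,-1)
cv2.imwrite(f"pics/ov_{sys.argv[1]}.png",p)
E
python3 ov.py w9 wrist .128; python3 ov.py w3 wrist .128;python3 ov.py d9 side .128
python3 - <<'E'
import cv2,numpy as np
a=cv2.imread("pics/ov_w9.png")[100:340,330:570];b=cv2.imread("pics/ov_d9.png")[160:300,180:320]
c=cv2.imread("pics/ov_w3.png")[270:440,220:380]
cv2.imwrite("pics/ov9.png",np.hstack([cv2.resize(k,(266,400)[::1] if 0 else (266,266),interpolation=3) for k in (a,b,c)]))
E
```

```text
(no output)
```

View pics/ov9.png

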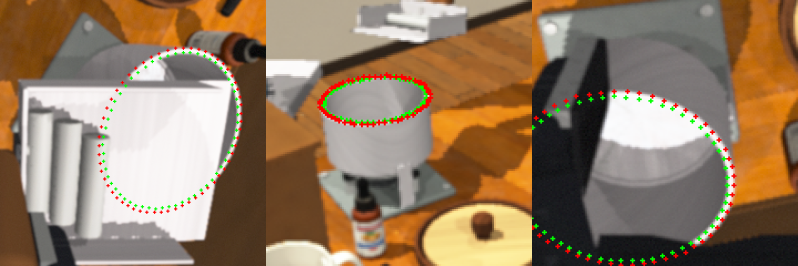

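Run:
```python
from h import *
e,S=edge_now(); s=sense()
for y in (-.05,0,.05): print(proj("wrist",e+S@np.array([0,y,0]),s), proj("wrist",e+S@np.array([-.02,y,0]),s),proj("side",e+S@np.array([0,y,0])))
```

```text
[[514.24976231 316.09287102]] [[486.30945523 316.36621302]] [[222.51190296 175.07235046]]
[[526.73080157 248.72590385]] [[497.05768762 248.74126871]] [[240.92545959 178.01797251]]
[[539.98425699 172.25258104]] [[508.50270012 171.88582607]] [[260.03986676 181.08191459]]
```

Run:
```python
import cv2,numpy as np
a=cv2.imread("pics/d9.png")[140:200,210:310];b=cv2.imread("pics/w9.png")[150:350,440:600]
cv2.imwrite("pics/c9.png",np.hstack([cv2.resize(a,(450,270),interpolation=2),cv2.resize(b,(216,270),interpolation=2)]))
```

```text
(no output)
```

View pics/c9.png

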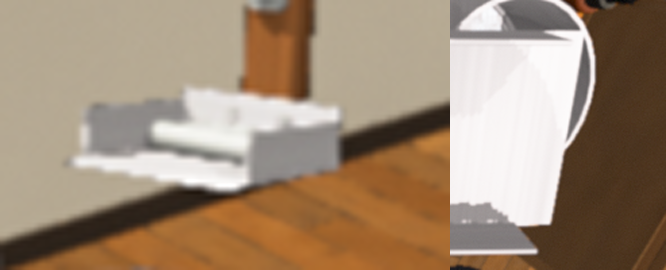

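```bash
cat >> h.py <<'E'
def pour():
    for th,z,fd in ((-10,.17,.08),(-4,.138,.06),(0,.135,.04),(3,.134,.04),(6,.133,.03),(9,.132,.03),(13,.131,.03),(18,.130,.04),(24,.130,.05),(30,.130,.05),(37,.130,.05),(44,.130,.05)):
        p,R=tcp_for(pour_e(z),EDGE,PP,th,1); move_l(p,R,feed=fd)
    sleep(.5)
E
python3 - <<'E'
from h import *
pour()
s=sense(); print(s['joint_pos'],s['wrist_force'],s['finger_gap'],s['time_s'])
shot("wrist","w10"); shot("side","d10"); shot("scene","s10")
E
```

```text
[ 0.80464717  0.19820306  0.00815993  2.01411398 -0.68525544  1.38878321
 -0.81549453] [ 0.32614106  0.04084862 -2.55109712] 0.025203037588830485 31.5917
```

View pics/w10.png

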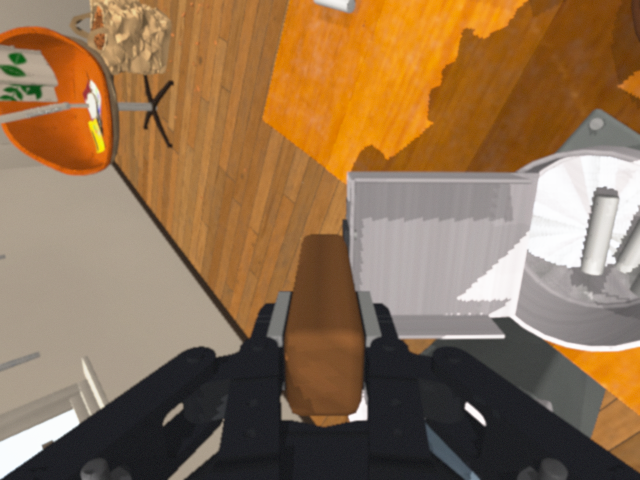

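View pics/d10.png

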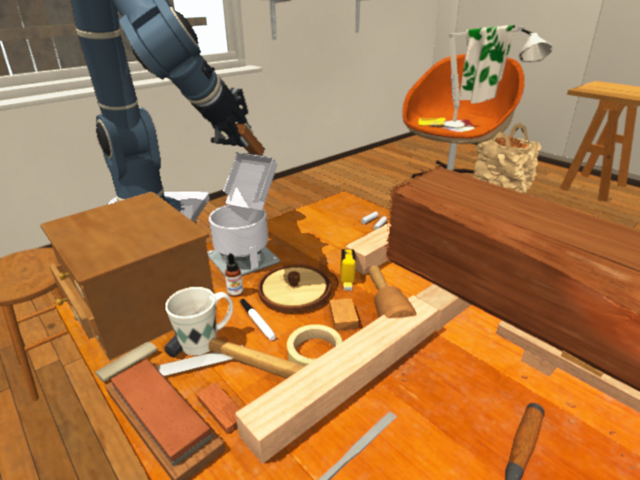

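```bash
cat >> h.py <<'E'
def unpour():
    for th,z,fd in ((44,.17,.15),(30,.20,.2),(15,.22,.2),(0,.24,.2)):
        p,R=tcp_for(pour_e(z),EDGE,PP,th,1); move_l(p,R,feed=fd)
E
python3 - <<'E'
from h import *
unpour()
swing(nt(.42,.43,.24),PP,PB,0,feed=.2)
print(edge_now()[0],sense()['time_s'])
shot("wrist","w11"); shot("side","d11"); shot("scene","s11")
E
```

```text
[0.59979689 0.02963788 0.23958475] 35.2583
```

View pics/w11.png

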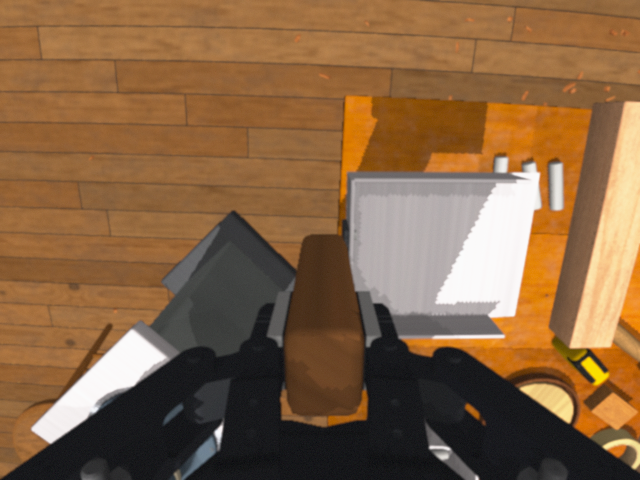

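View pics/s11.png

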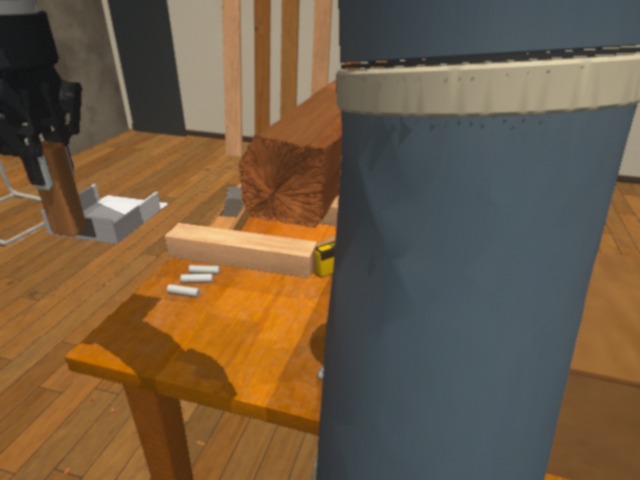

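Run:
```python
from h import *
t=.430
p,R=tcp_for(nt(.47,t,.03),EDGE,PB,0,1); movep(p,R)
p,R=tcp_for(nt(.47,t,.006),EDGE,PB,0,1); move_l(p,R,feed=.1)
p3,_=tcp_for(nt(.47,t,-.003),EDGE,PB,0,1)
print(move_l(p3,feed=.03,until_force=2.5)); s=sense(); print(s['position'],s['wrist_force'])
shot("wrist","w12a")
p,R=tcp_for(nt(.575,t,-.0005),EDGE,PB,0,1)
print(move_l(p,feed=.05,until_force=14)); s=sense(); print((s['position']@N)+.134,s['wrist_force'],s['time_s'])
shot("wrist","w12")
```

```text
True
[0.53972221 0.08920479 0.10695192] [0.36011747 0.65468525 3.78876559]
False
0.5738570196084942 [-2.40711422  2.25654709  6.48400155] 39.2583
```

View pics/w12.png

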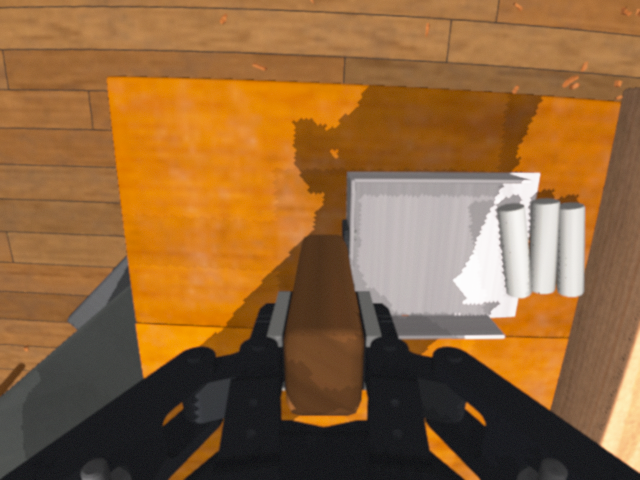

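Three dowels (≈(515–572, 250)) are centred ahead of the lip. Push home and tilt back.

Run:
```python
from h import *
t=.430; z=-.0005
for n in (.598,.621):
    p,R=tcp_for(nt(n,t,z),EDGE,PB,0,1)
    print(move_l(p,feed=.03,until_force=18)); s=sense(); print((s['position']@N)+.134,s['wrist_force'],s['time_s'])
shot("wrist","w13a")
n=(s['position']@N)+.134
B=np.array([-.05,0,0])
for th,lift in ((-4,0.001),(-8,.002),(-12,.003),(-16,.005)):
    p,R=tcp_for(nt(n-.12,t,lift),B,PB,th,1); move_l(p,R,feed=.04)
s=sense(); print(s['wrist_force'],s['finger_gap'],s['time_s'])
shot("wrist","w13"); shot("side","d13"); shot("scene","s13")
```

```text
False
0.596944286610866 [-2.3632778   2.92197513  6.30788285] 40.225
False
0.6171710385517521 [-9.19274929  6.60261235 11.70975103] 41.1417
[ 0.46276254 -0.510881   -5.96310102] 0.024763458756518326 42.6167
```

View pics/w13.png

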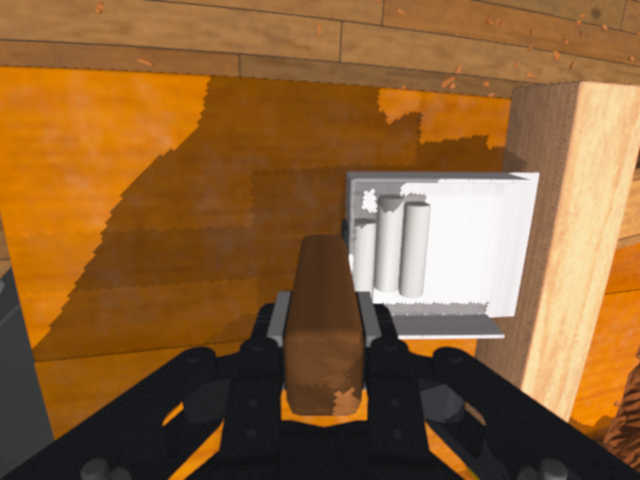

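Run:
```python
from h import *
s=sense(); move_l(s['position']+np.array([0,0,.19])-.02*N,feed=.15)
swing(pour_e(.20),PB,PP,-16)
shot("wrist","w14")
pour()
s=sense(); print(s['wrist_force'],s['finger_gap'],s['time_s'])
shot("wrist","w15"); shot("side","d15"); shot("scene","s15")
```

```text
[ 0.25336857 -0.45617084 -2.44547096] 0.024369234122595652 52.4417
```

View pics/w15.png

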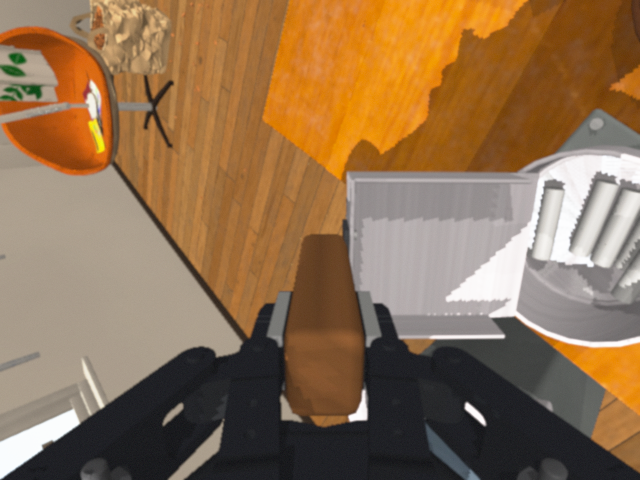

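View pics/d15.png

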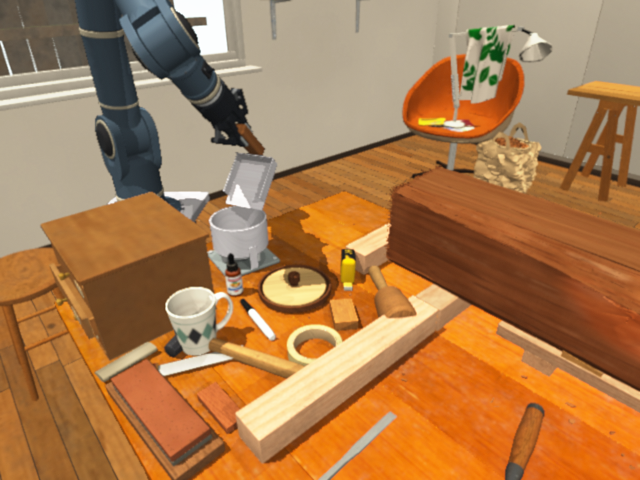

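Run:
```python
from h import *
unpour()
t=.38;n=.53
swing(nt(n,t,.2),PP,PB,0,feed=.2)
p,R=tcp_for(nt(n,t,.008),EDGE,PB,0,1); move_l(p,R,feed=.15)
p,R=tcp_for(nt(n,t,-.003),EDGE,PB,0,1); print(move_l(p,R,feed=.03,until_force=2)); s=sense(); print(s['position'],s['wrist_force'])
command_gripper(.06); s=sense(); move_l(s['position']+np.array([0,0,.1]),feed=.15)
movep([.45,-.16,.36],down(-60)); sleep(.2)
shot("wrist","w16"); shot("side","d16"); shot("scene","s16"); print(sense()['time_s'])
```

```text
True
[0.5495745  0.01142612 0.1069505 ] [-0.50708078  0.40817685  3.86637496]
60.3583
```

View pics/w16.png

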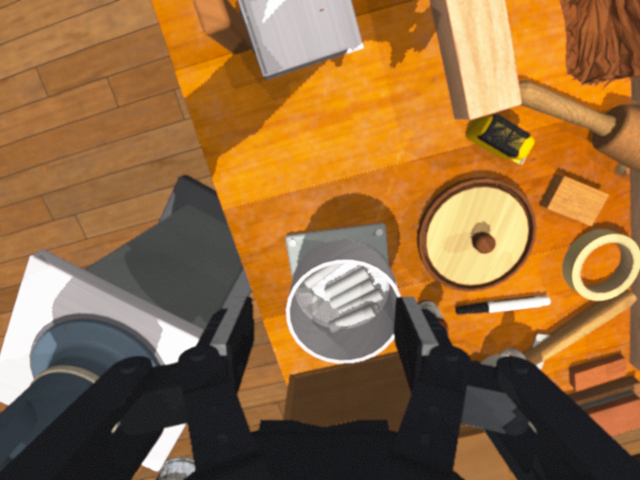

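View pics/d16.png

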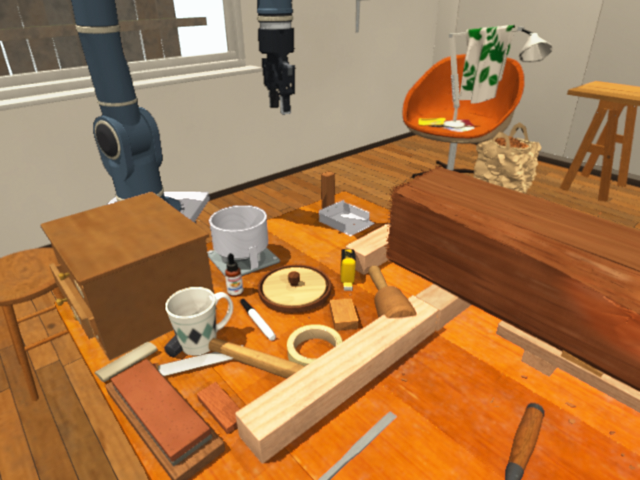

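Run:
```python
from h import *
f=np.load("w16.npz"); s=dict(position=f['pos'],tcp_rot=f['R'])
a=cv2.imread("pics/w16.png")[225:365,280:410]; cv2.imwrite("pics/c16.png",cv2.resize(a,None,fx=4.2,fy=4.2,interpolation=2))
from scipy.optimize import least_squares
for n,nm in (("w16","wrist"),("d16","side"),("s16","scene")):
    g=np.load(n+".npz"); Q=cloud(nm,g['d'],s); q=Q.reshape(-1,3)
    d=np.hypot(q[:,0]-TUB[0],q[:,1]-TUB[1]); a=q[(d>.060)&(d<.067)&(q[:,2]>.09)]
    if len(a)>20: print(nm,"rim z",np.percentile(a[:,2],[50,75,90,97]))
    a=q[(d<.05)&(q[:,2]>.03)&(q[:,2]<.14)]; print("  inside max",np.nanpercentile(a[:,2],[50,95,99]) if len(a) else None)
    # lid flange top .019
    d=np.hypot(q[:,0]-.4942,q[:,1]+.3685); a=q[(abs(q[:,2]-.019)<.003)&(d<.068)]
    if len(a)>100:
        print("  lid flat z",np.median(a[:,2]))
    k=q[(d<.04)&(q[:,2]>.036)&(q[:,2]<.06)]
    if len(k)>10: print("  knob",k.mean(0),cv2.minEnclosingCircle(k[:,:2].astype(np.float32)))
```

```text
wrist rim z [0.10643661 0.11267633 0.11360319 0.11431292]
  inside max [0.05285034 0.06822446 0.06976417]
  lid flat z 0.018621472583633003
  knob [ 0.49411105 -0.36595891  0.0456491 ] ((0.49340569972991943, -0.3684048354625702), 0.013214681297540665)
side rim z [0.10294758 0.10934999 0.11259442 0.11370627]
  inside max None
  lid flat z 0.01851337049394569
  knob [ 0.4940511  -0.37504507  0.04458734] ((0.49362900853157043, -0.3712182939052582), 0.013434546999633312)
scene rim z [0.10427805 0.11091105 0.11292731 0.11374639]
  inside max [0.03960412 0.05419181 0.0561005 ]
  lid flat z 0.01776118242742708
```

View pics/c16.png

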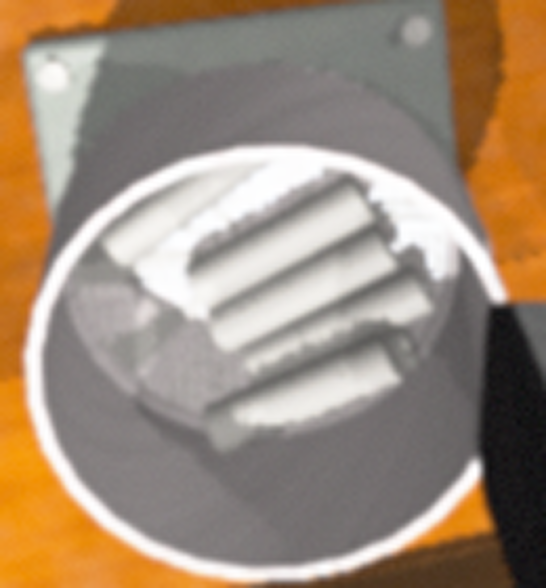

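```bash
python3 - <<'E'
from h import *
R=down(-60); c=[.494,-.369]; u=[.352,-.242]
command_gripper(.06)
movep([*c,.18],R)
print(move_l([*c,.047],feed=.12,until_force=8))
command_gripper(0,40); print(sense()['finger_gap'])
move_l([*c,.21],feed=.12); 
move_l([*u,.21],feed=.15)
shot("side","d17")
move_l([*u,.165],feed=.1)
print(move_l([*u,.145],feed=.03,until_force=4)); s=sense(); print(s['position'],s['wrist_force'],s['time_s'])
shot("side","d18"); shot("scene","s18")
E
python3 - <<'E'
import cv2,numpy as np
a=cv2.imread("pics/d18.png")[170:300,170:310];b=cv2.imread("pics/d17.png")[170:300,170:310]
cv2.imwrite("pics/c18.png",np.hstack([cv2.resize(k,None,fx=2.8,fy=2.8,interpolation=2) for k in (a,b)]))
E
```

```text
False
0.024788203325163297
True
[ 0.35201058 -0.2420215   0.14960823] [-1.41742001  0.64072885  5.9419253 ] 67.4333
```

View pics/c18.png

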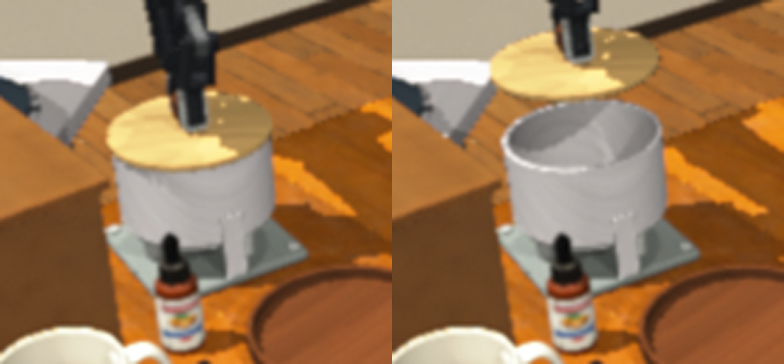

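Run:
```python
from h import *
u=[.352,-.242]
command_gripper(.05); move_l([*u,.26],feed=.15); movep([.5,-.12,.40],down(-60)); sleep(.3)
w,dw,s=shot("wrist","w19"); _,dd,_=shot("side","d19"); _,ds,_=shot("scene","s19"); print(sense()['time_s'])
for nm,d in (("wrist",dw),("side",dd),("scene",ds)):
    q=cloud(nm,d,s).reshape(-1,3); r=np.hypot(q[:,0]-TUB[0],q[:,1]-TUB[1]); a=q[(r<.058)&(r>.022)&(q[:,2]>.10)&(q[:,2]<.15)]
    if len(a)>100:
        c=np.linalg.lstsq(np.c_[a[:,:2]-TUB[:2],np.ones(len(a))],a[:,2],rcond=None)[0]; print(nm,"flange top z, slope",c[2],c[:2],len(a))
    b=q[(r<.09)&(abs(q[:,2]-.121)<.004)][:,:2].astype(np.float32)
    if len(b)>100: print(cv2.minEnclosingCircle(b))
```

```text
70.1833
wrist flange top z, slope 0.12073710365417463 [ 0.00294252 -0.00095906] 4328
((0.35175079107284546, -0.24290062487125397), 0.06870363652706146)
side flange top z, slope 0.12081891248174424 [-0.00201653 -0.00149271] 688
((0.3499046266078949, -0.24367646872997284), 0.0705128163099289)
scene flange top z, slope 0.12155460303219363 [-0.01829717 -0.0261464 ] 474
((0.3734356462955475, -0.21421444416046143), 0.05915915220975876)
```

View pics/w19.png

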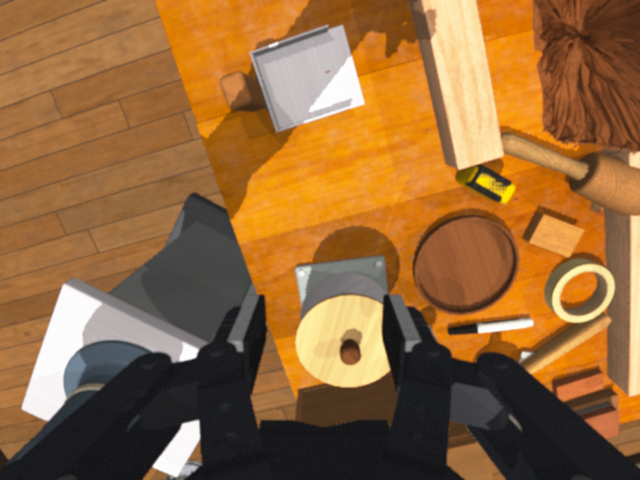

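View pics/s19.png

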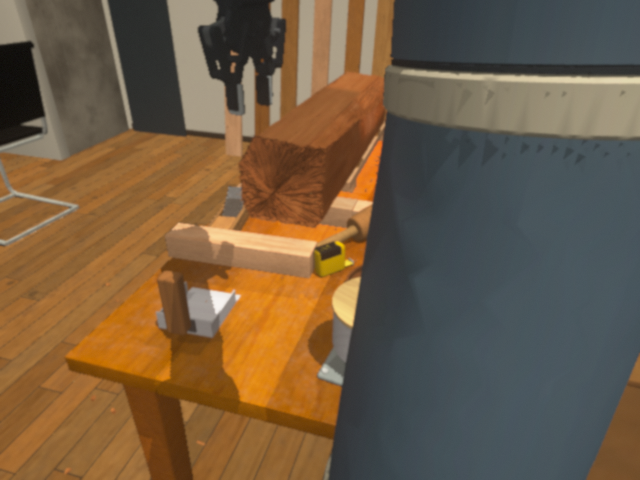

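Lid seated level at flange top 0.121 m (tub on stop), scoop flat and empty, no dowels on the bench.

```bash
python3 -c "
from rig import *
finish_job(); print(sense()['time_s'])"
```

```text
the job is handed in; nothing more can be done
the job is handed in; nothing more can be done
```

The job is done and handed in at about 70 s of the 210 s allowed. I put the lid in its rest, then scooped the six dowels off the beam in two loads of three and tipped them into the tub. After that I laid the scoop flat on the bench and put the lid back on the tub. The fingers never came near the dowels.

My last checks:
- **Tub:** after the second load the rim read about 114 mm, so the tub was on its stop.
- **Dowels:** I could see five clearly in the tub, with one end of the sixth showing under the others. The scoop's weight was back to its empty value, and no dowels were left on the bench.
- **Lid:** its flange top reads 121 mm (expected 121 mm). It is level to within about 0.3% in the wrist and side views, and centred within about 3 mm. The scene camera was partly blocked by the arm; its height agreed, but its slope and centre readings didn't, so I set those aside.
- **Scoop and the rest:** the scoop lies flat on the bench. I saw none of the other items moved.

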